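# Clip a drilled core into the bench core clamp and pump the clamp up onto it

## Task

Take the whole drilled core (the longer of the two on the wooden rest) and press it down past the sprung jaw until it sits fully home in the fork clips of the core clamp, clear of the pressure pad, and let go of it. Then pump the clamp's trigger towards its fixed grip post, stroke after stroke, until the sprung pressure pad meets the core and pins it against the anvil, and finish while still squeezing the trigger, with the pad pushed about halfway in on its spring and never hard enough to bottom it and crush the core. Move the pad only with the trigger, and leave the other things where they are.

Things in the scene. Friction and masses are not known exactly. Their poses are not given: they have to be found in the camera images.
- core: Whole drilled core: plain grey concrete cylinder, 30 mm diameter, 130 mm long, about 0.2 kg. Origin at its middle on its axis, x along it. It starts lying in one of the two grooves (which one varies) of a wooden rest, axis 37 mm above the table; its middle 55 mm is free on both sides and below (rest board top at 10 mm), so fingers can straddle it from above.
- offcut: The broken-off shorter core: same grey cylinder, 30 mm diameter but only 88 mm long, in the other groove of the rest, 76 mm beside the whole core. Leave it. Origin at its middle on its axis, x along it.
- clamp: Core clamp, bolted down: dark steel base plate 335 x 84 mm, top at 12 mm. Origin on the table under the middle of the fork clips; +x along the core's place to the anvil, -x to the ram and trigger, z up. The grey ratchet head covers x -222 to -138, y -22 to 22 mm, up to z 85 mm (97 mm under the grip post). The ram's tail sticks out behind it to x -272 mm.
- fork (a point): Where the middle of the seated core's axis belongs, 60 mm above the table. Two aluminium fork clips 45 mm either side of it along clamp x (14 mm thick), slots 34 mm wide, open on top, floor 45 mm up; flared lip on the -y prong to 76 mm. Between the forks there are only the base plate and the jaw's hinge bar (clamp y = 30 mm, up to z = 28 mm).
- keeper (a joint): Sprung hinged jaw: two steel hooks 90 mm apart on one hinge bar on the +y side of the forks, noses 5 mm over the slot, sloped on top, hook tops 90 mm above the table. rad, 0 = closed; pushing the core straight down at its middle swings it out to about 0.12 and it snaps back to 0 over the seated core. Takes about 8 to 18 N.
- anvil: The fixed dark steel end stop of the clamp. Its face is the plane x = 72 mm in the clamp frame, 25 mm either side of y = 0. Origin equals the clamp's origin.
- pad_face: The steel pressure disc at the front of the ram, 30 mm diameter, 6 mm thick, on a brass plunger. Its origin is not a useful point: use pad_front.
- pad_front (a point): Centre of the pressure disc's front face, which meets the core's end. It stands at x = -112 mm + ram - pad in the clamp frame.
- rack: The ram itself: steel rod of 14 mm diameter with a row of ratchet teeth on top (8 mm pitch), and a 22 mm sleeve at its front. Not to be pushed by hand. Origin is not a useful point.
- ram (a joint): How far the ram has been pumped towards the core, m, 0 to 0.078; starts at 0 to 0.018. Friction (3 N) holds it where it is left; trigger strokes push it on and the ratchet slips on the return. No holding dog: let go with the pad compressed and it springs back until about 3 N are left.
- pad (a joint): How far the pressure pad is pushed in on its spring, m: 0 free, 0.012 bottomed. Spring 2 N per mm, so halfway (0.006) is 12 N on the core. Seen as the gap between the disc and the steel sleeve behind it closing from 12 mm.
- trigger_post: The trigger: black upright post, 12 mm thick (clamp x), 26 mm wide (clamp y), from 83 to 138 mm above the table. At rest its rear face is at x = -200 mm in the clamp frame; it slides towards +x. Its origin is the clamp's origin shifted by the stroke.
- trigger (a joint): Trigger stroke, m: 0 at rest (spring returned) to 0.022 fully squeezed. The return spring takes 2 to 4 N, the ram 3 N more, and the pad spring adds its own force once it meets the core. The ratchet picks up the ram somewhere in the first 10 mm of stroke. Once the pad has met the core, one fresh stroke can press it in by 5 to 11 mm.
- squeeze (a point): Fixed point 115 mm above the table midway between trigger post and fixed grip post at rest, x = -173 mm in the clamp frame. The black grip post is 14 mm thick (x -160 to -146 mm), 26 mm wide, top at 138 mm. Width over both posts: 54 mm at rest, 32 mm fully squeezed; 50 mm free before and behind them above z 100 mm.
- puck_a: Black asphalt specimen, 100 mm diameter, 63 mm high, standing beyond the clamp; a bystander. Origin under its centre.
- puck_b: Black asphalt specimen, 100 mm diameter, 58 mm high, standing to the right, past the clamp's tail; a bystander. Origin under its centre.
- mould: Open steel ring mould, 76 mm diameter, 75 mm high; a bystander. Origin under its centre.
- tin: Small aluminium moisture tin, 66 mm diameter, 50 mm high; a bystander. Origin under its centre.
- brush: Hand brush lying beyond the clamp; a bystander.
- spanner: Steel spanner lying to the robot's right; a bystander.
Things that resemble listed ones, but are neither listed nor needed, are in the scene too. Leave any black or pink look-alike of the core alone.

How it is judged:
On the way, in this order (a step that is already met when the one before it is completed fails the run):
1. the whole core sits home in both fork clips under the closed sprung jaw, let go (z of core in the frame of clamp between 0.056 and 0.0635 m and y of core in the frame of clamp between -0.005 and 0.005 m and angle between the x axis of core and the x axis of clamp, either way round below 0.07 rad and value of joint keeper below 0.06 rad and contact force between the fingers and core below 0.3 N), for 0.2 s.
2. the trigger, pushed by the fingers, has brought the pad onto the core (z of core in the frame of clamp between 0.056 and 0.0635 m and y of core in the frame of clamp between -0.005 and 0.005 m and angle between the x axis of core and the x axis of clamp, either way round below 0.07 rad and value of joint keeper below 0.06 rad and contact force between pad_face and core above 1 N and contact force between the fingers and trigger_post above 1 N), for 0.1 s.
At the end, for the whole second after the job is handed in: Core home in the fork clips (axis 56 to 63.5 mm up, within 5 mm of the middle and 4 degrees, jaw under 0.06 rad), the pad pressing it with 4.5 to 20 N (pad in about 2.3 to 10 mm), the anvil bearing over 3 N, fingers pressing the trigger with over 4 N and off the core (all of step 1 and contact force between pad_face and core between 4.5 and 20 N and contact force between core and anvil above 3 N and contact force between the fingers and trigger_post above 4 N); the arm keeps its last pose, push and grip.
It fails at once if the core is crushed: the pad presses it with more than 30 N (bottomed) (contact force between pad_face and core above 30 N).
It fails at once if the pad or ram is pushed by hand instead of by the trigger (contact force between the fingers and pad_face above 2 N or contact force between the fingers and rack above 2 N).
It fails at once if another thing is disturbed by more than 3 cm (distance of any of offcut, puck_a, puck_b, mould, tin, brush, spanner from where it was at the start of the episode above 0.03 m).
It also fails if it takes over 61 s, if anything falls off the work surface, if the arm or the gripper's body presses on something with over 40 N, if the wrist force passes 120 N, or if a joint passes its speed limit or range.

## Robot

A 7-joint arm with a two-finger parallel gripper is mounted at the origin on the work surface. World frame = base frame: x ahead of the robot, y to its left, z up, the work surface at z = 0. Lengths are in m, angles in rad, forces in N, time in s.
With the tool pointing down it reaches from about 0.4 to 0.875 m from the base axis. Payload 19.3 kg.
Tool frame: the origin (TCP) lies at the very end of the fingers, on their centre line; the grasp point (between the pads) lies 19 mm behind it; z points along the fingers, y is the direction in which the jaws open and shut (so a half turn about z gives the same grasp; the last joint's range is limited). The gripper opens to 85 mm and grips with 20 to 120 N. Pads are 22 mm wide; open, the fingers measure 114 mm over their backs; the gripper's body (76 mm by 85 mm) begins 54 mm behind the grasp point. The pads swing forward as they close: fully open they stand 13 mm farther back than shut.
Start: joints at [1.17, 0.521, -0.036, 1.599, 0.021, 1.021, -0.113], TCP at [0.203, -0.591, 0.231] pointing down, gripper open.
Joint ranges: [-2.91, 2.91], [-0.3, 2.13], [-1.5, 1.42], [0.17, 2.43], [-1.26, 4.41], [0.16, 1.93], [-2.52, 2.52]. Speed limits (rad/s): [1.89, 1.89, 2.39, 2.39, 3.01, 3.01, 3.01].

## Interface

Orientations are given as [roll, pitch, yaw] about the fixed x, y, z axes, in that order (R = Rz(yaw) Ry(pitch) Rx(roll)).
In Python, from workcell import bot, vision, job_done gives the robot as it stands.
- The arm moves only by the tool arm_command, never from a script. Its arguments are lists of equal length, an entry for each row: "gripper": the finger opening in cm, from 0 to 8.54; "slide": the shift along the tool's x, y, z in cm, a list of three; "turn": the turn, a rotation vector about the tool's x, y, z in degrees, a list of three. A call has 1 to 5 rows; each row is the pose to reach, as a shift and turn from the pose commanded when the call began, along the tool's axes at that moment; what a row does not reach only later rows make up. A row lasts 1/8 s, in which the tool goes at most 62.5 mm and 10.7 degrees, less where a joint would pass 70% of its speed; a pose out of reach is approached as far as the arm can. A call with a gripper value outside its range is refused whole. The fingers move at their own pace and stop on an object; "force" is the grip in N (left out, the last holds). Time passes only in rows, so rows that repeat a pose let the fingers close. It gives the time, the measured TCP pose, the force and the opening at its end, in the units of the state.
- bot.observe(): the state, without advancing time (a new reading comes with each control period).
- vision.grab_frame(name): name is "side" or "top" or "wrist"; returns the picture (384x512x3 uint8, blue, green, red); there is no depth.
- vision.camera_model(name): a dict with "mtx" (3x3 intrinsics, pixels), "k1" (the pictures are not rectified: a ray, as slopes to the right and down, at radius r is drawn at 1 + k1 r^2 times it, then the intrinsics apply), "T" (4x4, takes a point from camera to world coordinates). Camera axes: x right, y down, z forward; pixel columns grow to the right and rows downward; lengths in m; the calibration is good to about 2 mm. A picture is of the moment at which its call begins: read the wrist's pose just before it. camera_model takes no time and is no camera call; for the wrist camera it gives the pose at the moment of the call.
- job_done(): hands the job in, once; it reports no verdict.
The state is a dict: "clock": time; "qpos": joint angles; "qd": joint speeds; "joint_efforts": joint torques, N m; "position": TCP position; "tool_rot": TCP orientation; "force": force on the tool from outside, world axes, zero at the start; "moment": the same for the moment, N m; "grip_width": finger opening in m.
Only numpy, scipy, OpenCV 4.12 (cv2) and the standard library are available. Lean on these libraries where they do the work, as an engineer would, in place of code of your own. Each camera call takes 0.05 s, during which the arm holds its last target. There are 200 camera calls.

## Working session

There is one attempt and no reset: what is moved stays moved. The work goes in short steps, Python scripts to look and compute and a tool call to move; the robot and the scene stay as the last step left them, time stands still between calls to the robot, and variables do not carry over. Pictures are saved under pics/ and viewed, about 8 in all and at most 12, crops included, and the job is handed in when it is done.

Besides the shell and the picture viewer there is one more tool, called after "Request:" by a JSON object that holds its "name" and its "arguments". arm_command: Moves the arm, as the interface text tells. Its arguments: {"type":"object","properties":{"gripper":{"type":"array","items":{"type":"number"}},"slide":{"type":"array","items":{"type":"array","items":{"type":"number"}}},"turn":{"type":"array","items":{"type":"array","items":{"type":"number"}}},"force":{"type":"number"}},"required":["gripper","slide","turn"]}

```bash
mkdir -p pics; cat > h.py <<'E'
import numpy as np,cv2
from workcell import bot,vision
from scipy.spatial.transform import Rotation as R
def ray(cm,u,v):
    K=cm["mtx"];K=np.array(K);k=cm["k1"]
    d=np.array([(u-K[0,2])/K[0,0],(v-K[1,2])/K[1,1]]);s=d.copy()
    for _ in range(20): s=d/(1+k*(s@s))
    T=np.array(cm["T"]);return T[:3,3],T[:3,:3]@np.array([s[0],s[1],1])
def onz(cm,u,v,z):
    o,d=ray(cm,u,v);return o+d*(z-o[2])/d[2]
def proj(cm,p):
    T=np.array(cm["T"]);c=T[:3,:3].T@(np.array(p)-T[:3,3]);s=c[:2]/c[2];s=s*(1+cm["k1"]*(s@s))
    K=np.array(cm["mtx"]);return K[0,0]*s[0]+K[0,2],K[1,1]*s[1]+K[1,2]
def rel(p,rpy_down_yaw=None):
    s=bot.observe();Rm=R.from_euler('xyz',s["tool_rot"]).as_matrix()
    return Rm.T@(np.array(p)-np.array(s["position"]))*100
E
python3 - <<'E'
from h import *
print(bot.observe())
for n in ("side","top"):
    f=vision.grab_frame(n);cm=vision.camera_model(n);cv2.imwrite(f"pics/{n}0.png",f);print(n,cm)
a=cv2.imread("pics/top0.png");cv2.imwrite("pics/top0b.png",cv2.resize(a,(800,600),interpolation=cv2.INTER_CUBIC))
a=cv2.imread("pics/side0.png");cv2.imwrite("pics/side0b.png",cv2.resize(a,(800,600),interpolation=cv2.INTER_CUBIC))
E
```

```text
{'clock': 0.0, 'qpos': array([ 1.16982879,  0.52205038, -0.03632829,  1.60001177,  0.02121727,
        1.02112144, -0.11277657]), 'qd': array([ 0.00085765,  0.00085203, -0.00123026,  0.00120907,  0.00024554,
       -0.00030226, -0.00190488]), 'joint_efforts': array([ 1.02421258e-03, -9.27103472e+01,  1.97928675e+00, -3.69930947e+01,
        1.76175381e-02,  8.13281484e-03,  4.65598521e-05]), 'position': array([ 0.20282563, -0.59080133,  0.23070173]), 'tool_rot': array([-3.14039153e+00,  1.01511912e-04,  3.30790916e-01]), 'force': array([ 0.90403215, -0.1598205 ,  0.75490562]), 'moment': array([0.01017477, 0.01124103, 0.02408429]), 'grip_width': 0.08564429951285545}
side {'mtx': array([[412.14004233,   0.        , 255.52529936],
       [  0.        , 412.14004233, 193.05321448],
       [  0.        ,   0.        ,   1.        ]]), 'k1': -0.15362399921477204, 'T': array([[-0.80497104, -0.28147466,  0.52229651, -0.23113131],
       [-0.5930395 ,  0.40849032, -0.69385864,  1.00432316],
       [-0.01804944, -0.86827857, -0.49574846,  0.81571087],
       [ 0.        ,  0.        ,  0.        ,  1.        ]])}
top {'mtx': array([[395.68470787,   0.        , 260.71248968],
       [  0.        , 395.68470787, 191.00950323],
       [  0.        ,   0.        ,   1.        ]]), 'k1': -0.021716286880040892, 'T': array([[-0.02456833, -0.9829476 ,  0.18223724,  0.31568365],
       [-0.99969541,  0.02458344, -0.00217636,  0.0089592 ],
       [-0.00234077, -0.18223521, -0.98325218,  1.24983707],
       [ 0.        ,  0.        ,  0.        ,  1.        ]])}
```

View pics/top0b.png

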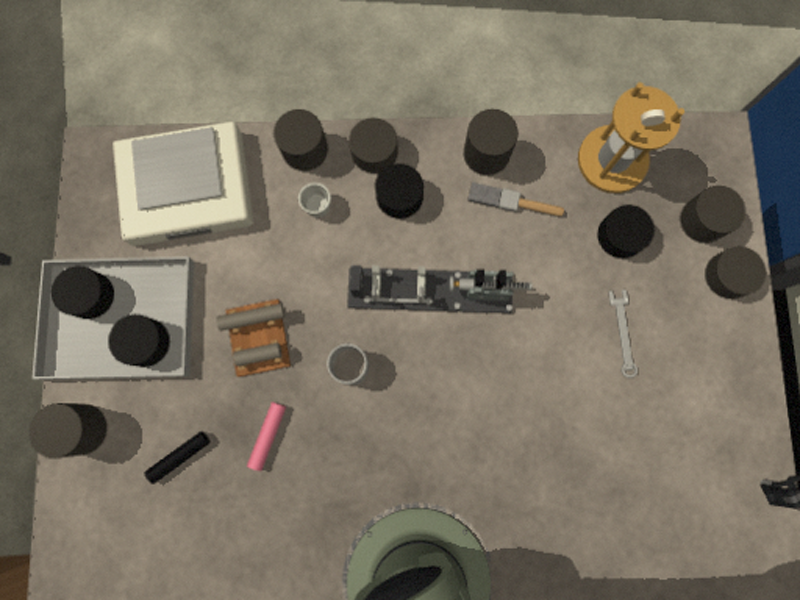

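View pics/side0b.png

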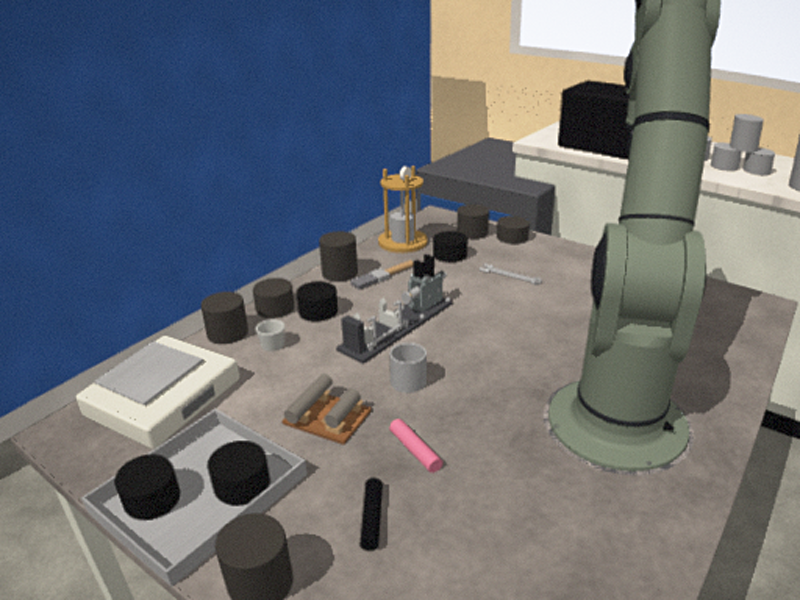

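The top view shows the candidates at these pixels:
- Grey core, longer: (251,317).
- Grey core, shorter, the offcut: (256,354).
- Black rod: (178,457).
- Pink rod: (266,437).

I choose the longer grey one at (251,317). The clamp runs from (348,288) to (515,290), with the anvil on the left, so clamp +x is roughly world +y.

```bash
python3 - <<'E'
from h import *
a=cv2.imread("pics/top0.png");cm=vision.camera_model("top")
A=cv2.resize(a[180:250,130:200],(420,420),interpolation=cv2.INTER_CUBIC)
B=cv2.resize(a[160:210,215:355],(800,286),interpolation=cv2.INTER_CUBIC)
c=np.zeros((420+286,800,3),np.uint8);c[:420,:420]=A;c[420:]=B
# core mask: low saturation & bright inside rest crop
hsv=cv2.cvtColor(a,cv2.COLOR_BGR2HSV)
m=((hsv[...,1]<45)&(hsv[...,2]>70)).astype(np.uint8);mm=np.zeros_like(m);mm[185:245,135:190]=m[185:245,135:190]
c[:420,420:800]=cv2.resize(mm[180:250,130:200]*255,(420,420))[:,:380,None]
cv2.imwrite("pics/crop1.png",cv2.resize(c,(680,600)))
n,l,s,ce=cv2.connectedComponentsWithStats(mm)
for i in range(1,n):
    if s[i,4]>60:
        pts=np.argwhere(l==i)[:,::-1].astype(np.float32);r=cv2.minAreaRect(pts);b=cv2.boxPoints(r)
        w=np.array([onz(cm,*p,.045)[:2] for p in b]);print(r,s[i,4]);print(w.round(4), [np.linalg.norm(w[k]-w[(k+1)%4]).round(4) for k in range(4)], onz(cm,*r[0],.045))
E
```

```text
(no output)
```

View pics/crop1.png

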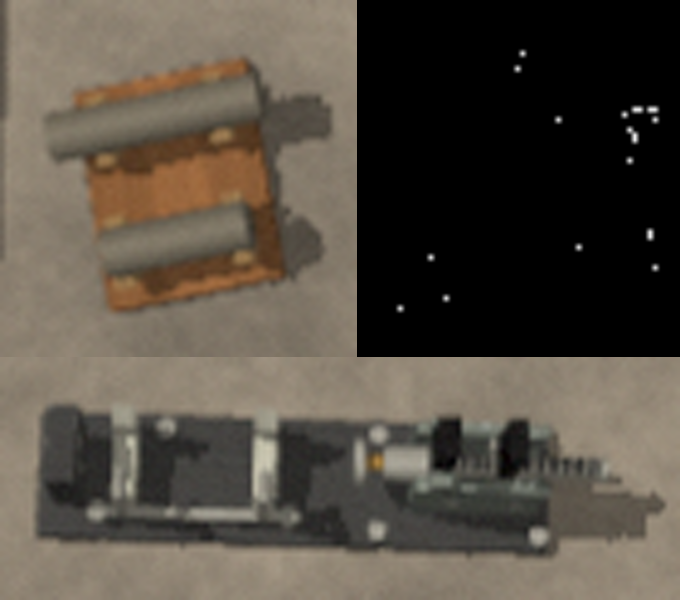

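```bash
python3 - <<'E'
from h import *
cm=vision.camera_model("top")
A=lambda x,y:(130+x/5.1,180+y/5.1)
B=lambda x,y:(215+x/4.857,160+(y-357)/4.86)
p=onz(cm,*A(52,136),.037);q=onz(cm,*A(258,99),.037);print("core",p,q,np.linalg.norm(p-q),(p+q)/2,np.arctan2(*(p-q)[1::-1]))
for n,x,y,z in [("TL",42,405,.012),("BL",37,537,.012),("BR",553,552,.012),("TR",556,425,.012),("f+top",124,412,.07),("f-top",265,415,.07),("padfront",356,460,.06),("trigR",527,445,.138),("gripL",434,440,.138),("bar+",97,512,.028),("bar-",290,517,.028)]:
    print(n,onz(cm,*B(x,y),z).round(4))
for t in ([.55,.22,.30],): print(rel(t))
print(vision.camera_model("wrist"))
E
```

```text
core [0.50042251 0.38136476 0.037     ] [0.52013832 0.25599149 0.037     ] 0.12691402205466318 [0.51028042 0.31867812 0.037     ] 1.7267758286035366
TL [0.6172 0.1236 0.012 ]
BL [0.5287 0.1276 0.012 ]
BR [ 0.5103 -0.2089  0.012 ]
TR [ 0.5951 -0.2157  0.012 ]
f+top [0.5972 0.0666 0.07  ]
f-top [ 0.593  -0.0222  0.07  ]
padfront [ 0.5648 -0.0791  0.06  ]
trigR [ 0.555  -0.1749  0.138 ]
gripL [ 0.5594 -0.12    0.138 ]
bar+ [0.5413 0.0871 0.028 ]
bar- [ 0.5349 -0.0375  0.028 ]
[ 59.16413555 -65.42512855  -6.85909699]
{'mtx': array([[296.34656952,   0.        , 252.87881137],
       [  0.        , 296.34656952, 190.77540582],
       [  0.        ,   0.        ,   1.        ]]), 'k1': -0.0069880774199584375, 'T': array([[ 0.32476862, -0.90790958, -0.26500103,  0.26970026],
       [-0.94579243, -0.31218004, -0.08955608, -0.56894766],
       [-0.00141921,  0.27972097, -0.96008029,  0.37418866],
       [ 0.        ,  0.        ,  0.        ,  1.        ]])}
```

```bash
python3 - <<'E'
from h import *
print(rel([.46,-.34,.32]))
E
```

```text
[ 32.46645219 -15.38477052  -8.90757717]
```

Request:
{"name": "arm_command", "arguments": {"gripper": [8.5, 8.5, 8.5, 8.5, 8.5], "slide": [[6, -2, -3], [12, -5, -6], [18, -8, -9], [24, -11.5, -9], [30, -15, -9]], "turn": [[0, 0, -10], [0, 0, -20], [0, 0, -30], [0, 0, -40], [0, 0, -50]]}}

```text
clock: 0.72
position: [0.412, -0.3814, 0.3201]
tool_rot: [3.141, 0.0, 1.209]
force: [0.5, -1.1, -0.0]
grip_width: 0.085
```

```bash
python3 - <<'E'
from h import *
s=bot.observe();print(s["position"],s["tool_rot"],s["qpos"])
print(rel([.53,.0,.30]))
E
```

```text
[ 0.41195151 -0.38138018  0.32013862] [3.14093831e+00 4.29499621e-04 1.20893120e+00] [ 0.8769904   0.34938521 -0.31538633  1.64549494  0.11615982  1.16439281
  0.17164157]
[39.84813413 -2.46255157  1.99513676]
```

Request:
{"name": "arm_command", "arguments": {"gripper": [8.5, 8.5, 8.5, 8.5, 8.5], "slide": [[6, 0, 0], [12, -0.5, 0], [18, -1, 0], [24, -1.5, 0], [30, -2, 0]], "turn": [[0, 0, -6], [0, 0, -12], [0, 0, -18], [0, 0, -24], [0, 0, -29]]}}

```text
clock: 1.35
position: [0.5, -0.0939, 0.3196]
tool_rot: [-3.142, 0.0, 1.712]
force: [1.2, -0.6, 0.2]
grip_width: 0.0851
```

Request:
{"name": "arm_command", "arguments": {"gripper": [8.5, 8.5], "slide": [[5, 0, 0], [8, 0, 0]], "turn": [[0, 0, 0], [0, 0, 0]]}}

```text
clock: 1.6
position: [0.4884, -0.014, 0.3195]
tool_rot: [-3.141, -0.0, 1.712]
force: [0.7, -1.0, 0.2]
grip_width: 0.0851
```

```bash
python3 - <<'E'
from h import *
import pickle
vision.grab_frame("top")
s=bot.observe();print(s["position"],s["tool_rot"])
cm=vision.camera_model("wrist");f=vision.grab_frame("wrist");cv2.imwrite("pics/w1.png",f);pickle.dump(cm,open("w1.pkl","wb"))
cv2.imwrite("pics/w1b.png",cv2.resize(f,(800,600),interpolation=cv2.INTER_CUBIC))
E
```

```text
[ 0.48798295 -0.01097208  0.31972635] [ 3.14145632e+00 -1.29362093e-03  1.71459792e+00]
```

View pics/w1b.png

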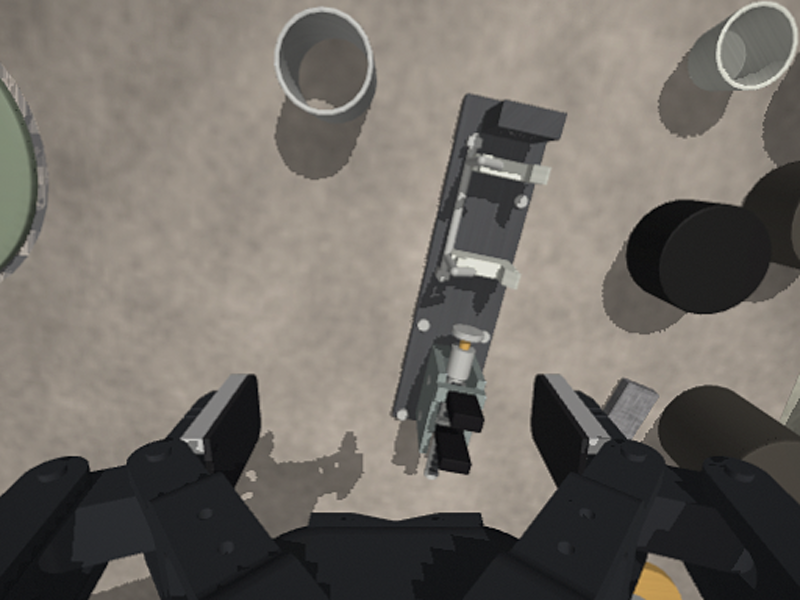

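Wrist view: the base's robot-side edge runs (464,94) to (394,417), the forks are at about (500,168) and (480,267), the pad is at (468,333), and the posts are at (465,410) and (453,450). I'll measure from closer.

```bash
python3 - <<'E'
from h import *
import pickle
cm=pickle.load(open("w1.pkl","rb"))
for n,x,y,z in [("FL",464,94,.012),("NL",394,417,.012),("gripTopFarL",449,393,.138),("gripTopFarR",474,393,.138),("prong+",541,175,.07),("prong-",512,277,.07),("pad",470,327,.075)]:
    print(n,onz(cm,x/1.5625,y/1.5625,z).round(4))
print(rel([.565,-.06,.21]))
E
```

```text
FL [0.53   0.1272 0.012 ]
NL [ 0.5143 -0.2055  0.012 ]
gripTopFarL [ 0.5433 -0.105   0.138 ]
gripTopFarR [ 0.5626 -0.1022  0.138 ]
prong+ [0.5972 0.0669 0.07  ]
prong- [ 0.5919 -0.0209  0.07  ]
pad [ 0.5632 -0.07    0.075 ]
[-5.7235452   6.91520893 10.96558348]
```

Request:
{"name": "arm_command", "arguments": {"gripper": [8.5, 8.5, 8.5], "slide": [[-2.5, 3, 4], [-5.7, 6.9, 9], [-5.7, 6.9, 11]], "turn": [[0, 0, 5], [0, 0, 11], [0, 0, 11]]}}

```text
clock: 2.08
position: [0.5657, -0.0658, 0.2066]
tool_rot: [-3.139, 0.0, 1.513]
force: [-0.5, -0.3, 0.6]
grip_width: 0.0852
```

```bash
python3 - <<'E'
from h import *
import pickle
vision.grab_frame("top")
s=bot.observe();print(s["position"],s["tool_rot"])
cm=vision.camera_model("wrist");f=vision.grab_frame("wrist");cv2.imwrite("pics/w2.png",f);pickle.dump(cm,open("w2.pkl","wb"))
cv2.imwrite("pics/w2b.png",cv2.resize(f[0:288,128:512],(800,600),interpolation=cv2.INTER_CUBIC))
E
```

```text
[ 0.56433805 -0.06528883  0.20421288] [-3.13592465e+00 -1.46894780e-04  1.51543929e+00]
```

View pics/w2b.png

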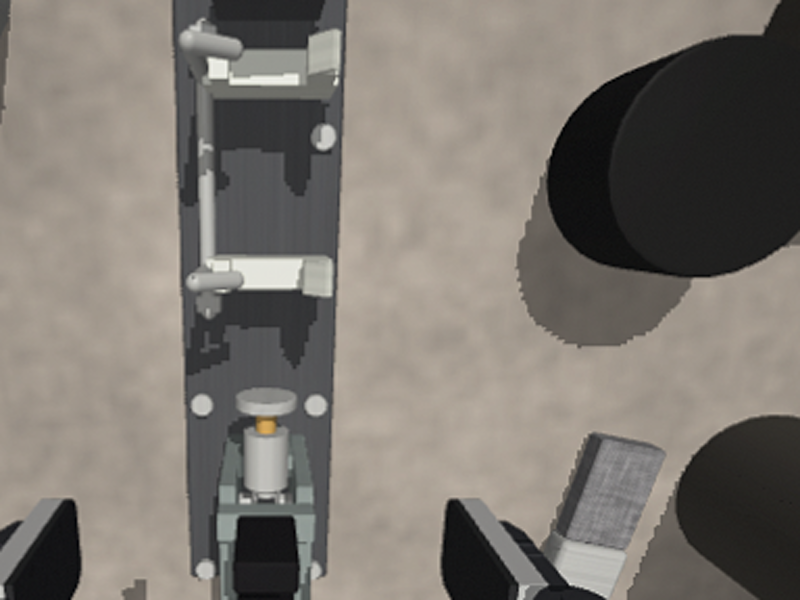

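```bash
python3 - <<'E'
from h import *
import pickle
cm=pickle.load(open("w2.pkl","rb"))
for n,x,y,z in [("baseNL",191,578,.012),("baseNR",326,578,.012),("baseFL",173,0,.012),("baseFR",346,0,.012),("gripL",236,517,.138),("gripR",297,517,.138),("floor-near",267,290,.045),("floor-far",267,257,.045),("floor+near",264,83,.045),("prong-L",304,258,.076),("prong-R",332,258,.076),("prong+L",309,32,.076),("prong+R",340,30,.076),("pad",266,402,.075),("hook-",241,280,.088),("hook+",240,47,.088),("headL",217,515,.085),("headR",315,515,.085)]:
    print(n,onz(cm,128+x/2.0833,y/2.0833,z).round(4))
print("cam",cm["T"][:3,3])
E
```

```text
baseNL [ 0.512  -0.2067  0.012 ]
baseNR [ 0.5955 -0.211   0.012 ]
baseFL [0.5306 0.1073 0.012 ]
baseFR [0.6132 0.1025 0.012 ]
gripL [ 0.5525 -0.1023  0.138 ]
gripR [ 0.5753 -0.1035  0.138 ]
floor-near [ 0.5683 -0.0291  0.045 ]
floor-far [ 0.5692 -0.0134  0.045 ]
floor+near [0.5718 0.0623 0.045 ]
prong-L [ 0.585  -0.0129  0.076 ]
prong-R [ 0.597  -0.0135  0.076 ]
prong+L [0.5901 0.0736 0.076 ]
prong+R [0.6022 0.0736 0.076 ]
pad [ 0.5653 -0.0768  0.075 ]
hook- [ 0.5578 -0.0196  0.088 ]
hook+ [0.563 0.067 0.088]
headL [ 0.5395 -0.1279  0.085 ]
headR [ 0.5854 -0.1303  0.085 ]
cam [0.56877038 0.00446504 0.34762349]
```

Clamp axis angle is 86.7°. The fork origin is about (0.571, 0.0236), and the forks, hooks, head and pad agree on it to about 2 mm. Next is the core.

```bash
python3 - <<'E'
from h import *
print(rel([.515,.25,.20]))
E
```

```text
[31.13438627 -6.59385997  0.69673683]
```

Request:
{"name": "arm_command", "arguments": {"gripper": [6, 6, 6, 6, 6], "slide": [[6, -1.3, 0], [12, -2.6, 0], [18, -4, 0], [24, -5.2, 0], [30, -6.5, 0]], "turn": [[0, 0, -3], [0, 0, -6], [0, 0, -9], [0, 0, -12], [0, 0, -12]]}}

```text
clock: 2.8
position: [0.5159, 0.2412, 0.2113]
tool_rot: [3.14, 0.0, 1.728]
force: [1.7, -0.0, 0.1]
grip_width: 0.0601
```

```bash
python3 - <<'E'
from h import *
import pickle
vision.grab_frame("top")
s=bot.observe();print(s["position"],s["tool_rot"],s["grip_width"])
cm=vision.camera_model("wrist");f=vision.grab_frame("wrist");cv2.imwrite("pics/w3.png",f);pickle.dump(cm,open("w3.pkl","wb"))
cv2.imwrite("pics/w3b.png",cv2.resize(f,(800,600),interpolation=cv2.INTER_CUBIC))
E
```

```text
[0.51290979 0.25038191 0.21170864] [ 3.13970664 -0.00499152  1.73530043] 0.05996197387400123
```

View pics/w3b.png

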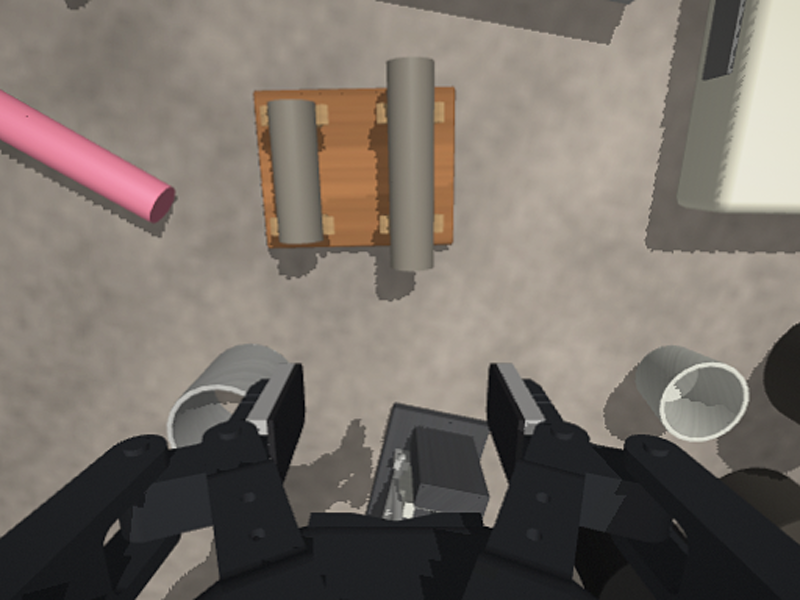

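```bash
python3 - <<'E'
from h import *
import pickle
cm=pickle.load(open("w3.pkl","rb"))
P=lambda x,y,z:onz(cm,x/1.5625,y/1.5625,z)
p=P(411,59,.04);q=P(412,269,.045);print(p,q,np.linalg.norm(p-q),np.arctan2(*(p-q)[1::-1]),cm["T"][:3,3])
m=(p+q)/2;print(m, np.linalg.norm(P(388,120,.045)-P(434,120,.045)))
print(rel([m[0],m[1],.10]))
E
```

```text
[0.50052519 0.38325576 0.04      ] [0.52378045 0.25367282 0.045     ] 0.13174803929470508 1.7483684544211693 [0.50086511 0.31857148 0.35546429]
[0.51215282 0.31846429 0.0425    ] 0.028933245375580088
[ 7.06704678  0.99056936 11.17289618]
```

Request:
{"name": "arm_command", "arguments": {"gripper": [6, 6, 6, 6], "slide": [[5, 0.7, 3], [7.1, 1, 8], [7.1, 1, 12], [7.1, 1, 12]], "turn": [[0, 0, -0.5], [0, 0, -0.5], [0, 0, -0.5], [0, 0, -0.5]]}}

```text
clock: 3.4
position: [0.514, 0.3105, 0.0886]
tool_rot: [-3.139, 0.002, 1.736]
force: [0.9, -0.3, 0.8]
grip_width: 0.0597
```

```bash
python3 - <<'E'
from h import *
s=bot.observe();print(s["position"],s["tool_rot"],s["force"]);print(rel([.512,.3185,.019]))
E
```

```text
[0.51400309 0.31052625 0.08863387] [-3.13855212e+00  1.58958408e-03  1.73635163e+00] [ 0.9096801  -0.33100172  0.81102077]
[ 0.83055136 -0.0449935   6.96224464]
```

Request:
{"name": "arm_command", "arguments": {"gripper": [6, 6], "slide": [[0, 0, 0], [0, 0, 0]], "turn": [[0, 0, 0], [0, 0, 0]]}}

```text
clock: 3.65
position: [0.516, 0.3114, 0.0918]
tool_rot: [3.139, -0.001, 1.735]
force: [0.2, -0.4, 0.0]
grip_width: 0.0596
```

```bash
cat >> h.py <<'E'
def avg(n=8):
    P=[];Q=[];C=[];F=[]
    for _ in range(n):
        vision.grab_frame("wrist");s=bot.observe();P.append(s["position"]);Q.append(s["tool_rot"]);C.append(vision.camera_model("wrist")["T"][:3,3]);F.append(s["force"])
    P=np.array(P);r=R.from_euler('xyz',Q).mean()
    return P.mean(0),P.std(0),r,np.array(C),np.mean(F,0)
E
python3 - <<'E'
from h import *
p,sd,r,C,F=avg(8);print(p,sd,r.as_euler('xyz'),C.round(4),F);np.save("cam.npy",C)
print(r.as_matrix().T@(np.array([.512,.3185,.019])-p)*100, bot.observe()["clock"])
cm=vision.camera_model("wrist");f=vision.grab_frame("wrist");cv2.imwrite("pics/w4.png",cv2.resize(f,(800,600),interpolation=cv2.INTER_CUBIC))
E
```

```text
[0.51537166 0.3113212  0.09044238] [3.02399160e-04 2.38259444e-05 5.80154382e-04] [ 3.14054264e+00 -2.89983437e-04  1.73542676e+00] [[0.5037 0.3802 0.2349]
 [0.5035 0.3802 0.2345]
 [0.5034 0.3802 0.2342]
 [0.5033 0.3802 0.2339]
 [0.5032 0.3802 0.2336]
 [0.5031 0.3802 0.2334]
 [0.5031 0.3803 0.2332]
 [0.5031 0.3803 0.2331]] [ 0.20594326 -0.22611092 -0.04224524]
[ 0.7613593  -0.22245703  7.14422895] 4.05
```

View pics/w4.png

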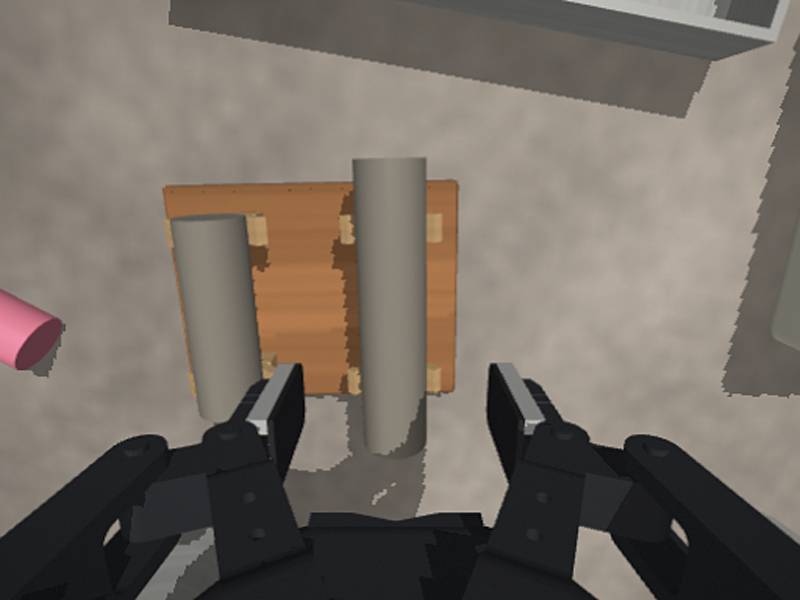

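```bash
python3 - <<'E'
from h import *
cm=vision.camera_model("wrist");P=lambda x,y,z:onz(cm,x/1.5625,y/1.5625,z)
p=P(390,158,.045);q=P(396,455,.052);print(p,q,np.linalg.norm(p-q),np.arctan2(*(p-q)[1::-1]))
m=(p+q)/2;print(m,[P(x,305,.04) for x in(359,426)])
s=bot.observe();print(s["position"],s["tool_rot"],rel([m[0],m[1],.019]),cm["T"][:3,3])
E
```

```text
[0.5006166  0.38204381 0.045     ] [0.52408596 0.25561592 0.052     ] 0.1287781878347602 1.7543413639119612
[0.51235128 0.31882986 0.0485    ] [array([0.49711155, 0.31928043, 0.04      ]), array([0.52593042, 0.32408216, 0.04      ])]
[0.51496509 0.31133166 0.08964948] [-3.14157258e+00 -3.73589323e-05  1.73576037e+00] [ 0.78230012 -0.13455741  7.06498043] [0.50303261 0.38028216 0.23305557]
```

Request:
{"name": "arm_command", "arguments": {"gripper": [6, 6, 6, 6, 6], "slide": [[0.8, -0.1, 1], [0.8, -0.1, 4], [0.8, -0.1, 6.5], [0.8, -0.1, 7.1], [0.8, -0.1, 7.1]], "turn": [[0, 0, -0.8], [0, 0, -0.8], [0, 0, -0.8], [0, 0, -0.8], [0, 0, -0.8]]}}

```text
clock: 4.72
position: [0.5124, 0.3195, 0.0185]
tool_rot: [-3.141, -0.0, 1.75]
force: [-0.0, 0.5, 0.1]
grip_width: 0.0601
```

Request:
{"name": "arm_command", "arguments": {"gripper": [2.6, 2.6, 2.6, 2.6, 2.6], "slide": [[0, 0, 0], [0, 0, 0], [0, 0, 0], [0, 0, 0], [0, 0, 0]], "turn": [[0, 0, 0], [0, 0, 0], [0, 0, 0], [0, 0, 0], [0, 0, 0]], "force": 60}}

```text
clock: 5.35
position: [0.5124, 0.3192, 0.0196]
tool_rot: [3.141, -0.0, 1.75]
force: [-5.7, -2.7, 10.9]
grip_width: 0.0277
```

Request:
{"name": "arm_command", "arguments": {"gripper": [2.6, 2.6, 2.6, 2.6, 2.6], "slide": [[0, 0, -1.5], [0, 0, -5], [0, 0, -10], [0, 0, -14], [0, 0, -14]], "turn": [[0, 0, 0], [0, 0, 0], [0, 0, 0], [0, 0, 0], [0, 0, 0]]}}

```text
clock: 5.98
position: [0.514, 0.3199, 0.1626]
tool_rot: [3.136, -0.002, 1.749]
force: [-0.8, -0.1, -2.3]
grip_width: 0.0281
```

```bash
python3 - <<'E'
from h import *
vision.grab_frame("top");vision.grab_frame("top")
cm=vision.camera_model("wrist");f=vision.grab_frame("wrist");s=bot.observe();print(s)
g=vision.grab_frame("side")
c=np.zeros((300,800,3),np.uint8);c[:,:400]=cv2.resize(f,(400,300));c[:,400:]=cv2.resize(g[150:330,140:380],(400,300))
cv2.imwrite("pics/w5.png",c)
# rel moves to clamp above
print(rel([.5713,.0266,.16]))
E
```

```text
{'clock': 6.125, 'qpos': array([-0.26760032,  0.62653972, -0.57014669,  1.7046923 ,  0.40565197,
        0.93120963, -0.81893904]), 'qd': array([-0.00529361,  0.01911098,  0.0024437 ,  0.00344818, -0.00120089,
       -0.00094054, -0.00222191]), 'joint_efforts': array([ 1.72015149e-01, -9.76638651e+01, -1.15982491e+01, -3.35966921e+01,
       -1.76970998e-02,  3.59819597e-02,  2.82406085e-02]), 'position': array([0.5124834 , 0.31864257, 0.15837311]), 'tool_rot': array([-3.14120529e+00,  4.16762869e-04,  1.74961469e+00]), 'force': array([-0.29009109,  0.0700411 , -2.30606497]), 'moment': array([ 0.00086825, -0.02421055, -0.02328912]), 'grip_width': 0.028212419780938643}
[-29.78584678   0.60712391  -0.19096181]
```

View pics/w5.png

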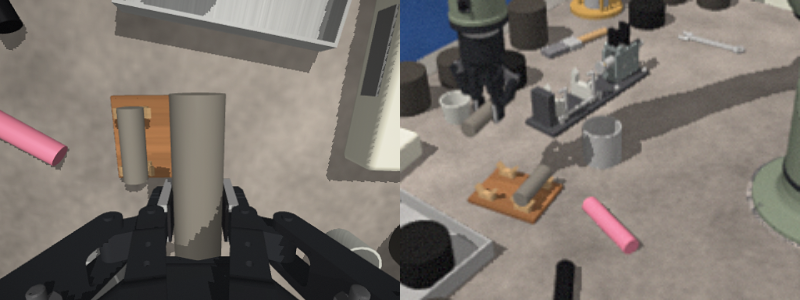

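Request:
{"name": "arm_command", "arguments": {"gripper": [2.6, 2.6, 2.6, 2.6, 2.6], "slide": [[-6, 0.1, 0], [-12, 0.2, 0], [-18, 0.4, 0], [-24, 0.5, 0], [-29.8, 0.6, 0]], "turn": [[0, 0, 3], [0, 0, 6], [0, 0, 9], [0, 0, 12], [0, 0, 13.6]]}}

```text
clock: 6.8
position: [0.5713, 0.0248, 0.1578]
tool_rot: [-3.14, 0.0, 1.511]
force: [0.7, 0.5, -2.4]
grip_width: 0.0285
```

```bash
python3 - <<'E'
from h import *
p,sd,r,C,F=avg(8);s=bot.observe();print(s["position"],s["tool_rot"],p,r.as_euler('xyz'),F)
print(rel([.5713,.0266,.08]))
E
```

```text
[0.57128068 0.02834442 0.1583349 ] [-3.14099804e+00 -4.22504796e-04  1.51456729e+00] [0.57148268 0.024604   0.15780073] [-3.14033207e+00  8.66648904e-04  1.50980158e+00] [ 0.30603532 -0.98335087 -2.65272855]
[-0.17736767  0.0163899   7.83340702]
```

Request:
{"name": "arm_command", "arguments": {"gripper": [2.6, 2.6, 2.6, 2.6], "slide": [[-0.2, 0, 3], [-0.2, 0, 6], [-0.2, 0, 7], [-0.2, 0, 7]], "turn": [[0, 0, 0], [0, 0, 0], [0, 0, 0], [0, 0, 0]]}}

```text
clock: 7.7
position: [0.5713, 0.0256, 0.0886]
tool_rot: [-3.141, -0.0, 1.513]
force: [1.1, 0.7, -0.8]
grip_width: 0.0282
```

```bash
python3 - <<'E'
from h import *
p,sd,r,C,F=avg(6);s=bot.observe();print(s["position"],s["tool_rot"],F,rel([.5713,.027,.042]))
f=vision.grab_frame("wrist");g=vision.grab_frame("top")
c=np.zeros((400,800,3),np.uint8);c[:300,:400]=cv2.resize(f,(400,300));c[:,400:]=cv2.resize(g[150:215,220:285],(400,400),interpolation=cv2.INTER_CUBIC)
cv2.imwrite("pics/w6.png",c)
E
```

```text
[0.57185509 0.02489337 0.0893452 ] [ 3.14050499e+00 -6.28681331e-05  1.51226813e+00] [-0.11457543 -0.19073831 -2.19963307] [ 0.20675734 -0.07288603  4.73445678]
```

View pics/w6.png

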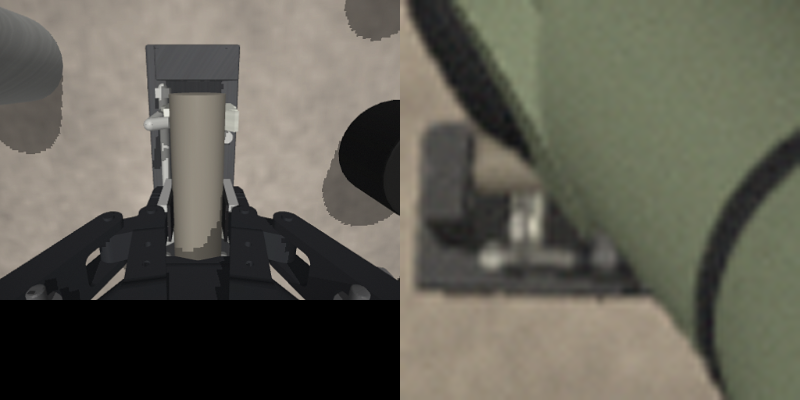

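The core lines up over the slots, hook on the left and prong on the right in the wrist view. Pressing down now.

Request:
{"name": "arm_command", "arguments": {"gripper": [2.6, 2.6, 2.6, 2.6, 2.6], "slide": [[0.1, 0, 0.7], [0.1, 0, 1.4], [0.1, 0, 2.1], [0.1, 0, 2.8], [0.1, 0, 2.8]], "turn": [[0, 0, 0], [0, 0, 0], [0, 0, 0], [0, 0, 0], [0, 0, 0]], "force": 80}}

```text
clock: 8.72
position: [0.5716, 0.0258, 0.06]
tool_rot: [-3.141, 0.0, 1.512]
force: [2.2, -1.5, -4.0]
grip_width: 0.028
```

Request:
{"name": "arm_command", "arguments": {"gripper": [2.6, 2.6, 2.6, 2.6, 2.6], "slide": [[0, 0, 0.5], [0, 0, 1], [0, 0, 1.4], [0, 0, 1.8], [0, 0, 1.8]], "turn": [[0, 0, 0], [0, 0, 0], [0, 0, 0], [0, 0, 0], [0, 0, 0]]}}

```text
clock: 9.35
position: [0.5711, 0.0259, 0.0425]
tool_rot: [-3.141, 0.0, 1.512]
force: [-0.8, -0.2, 2.2]
grip_width: 0.0281
```

Request:
{"name": "arm_command", "arguments": {"gripper": [2.6, 2.6, 2.6], "slide": [[0, 0, 0.1], [0, 0, 0.2], [0, 0, 0.2]], "turn": [[0, 0, 0], [0, 0, 0], [0, 0, 0]]}}

```text
clock: 9.72
position: [0.5713, 0.0258, 0.0421]
tool_rot: [3.142, 0.001, 1.512]
force: [-12.4, -2.2, 38.9]
grip_width: 0.0279
```

Request:
{"name": "arm_command", "arguments": {"gripper": [2.6, 5, 5, 5, 5], "slide": [[0, 0, -0.15], [0, 0, -0.15], [0, 0, -0.15], [0, 0, -0.15], [0, 0, -0.15]], "turn": [[0, 0, 0], [0, 0, 0], [0, 0, 0], [0, 0, 0], [0, 0, 0]]}}

```text
clock: 10.35
position: [0.5715, 0.0259, 0.042]
tool_rot: [-3.141, -0.0, 1.512]
force: [-0.0, 1.2, 0.6]
grip_width: 0.0498
```

Request:
{"name": "arm_command", "arguments": {"gripper": [5, 5, 5, 5, 5], "slide": [[0, 0, -2], [0, 0, -5], [0, 0, -9], [0, 0, -13], [0, 0, -13]], "turn": [[0, 0, 0], [0, 0, 0], [0, 0, 0], [0, 0, 0], [0, 0, 0]]}}

```text
clock: 10.98
position: [0.573, 0.0261, 0.1762]
tool_rot: [3.136, -0.001, 1.512]
force: [0.6, -0.6, 0.5]
grip_width: 0.0502
```

```bash
python3 - <<'E'
from h import *
vision.grab_frame("top");vision.grab_frame("top")
s=bot.observe();print(s["position"],s["tool_rot"],s["force"])
ex=np.array([.0575,.9983,0]);o=np.array([.5711,.0236,0])
# point behind trigger: clamp x=-235
print(rel(o+ex*-.235+[0,0,.18]))
f=vision.grab_frame("wrist");g=vision.grab_frame("side")
c=np.zeros((300,800,3),np.uint8);c[:,:400]=cv2.resize(f,(400,300));c[:,400:]=cv2.resize(g[150:240,200:320],(400,300),interpolation=cv2.INTER_CUBIC)
cv2.imwrite("pics/w7.png",c)
E
```

```text
[0.5716188  0.02576324 0.1730827 ] [3.14040943e+00 8.21578761e-05 1.51221855e+00] [-0.26989049 -0.68463565  0.22104351]
[-2.37179663e+01 -1.37911737e-02 -6.89797907e-01]
```

View pics/w7.png

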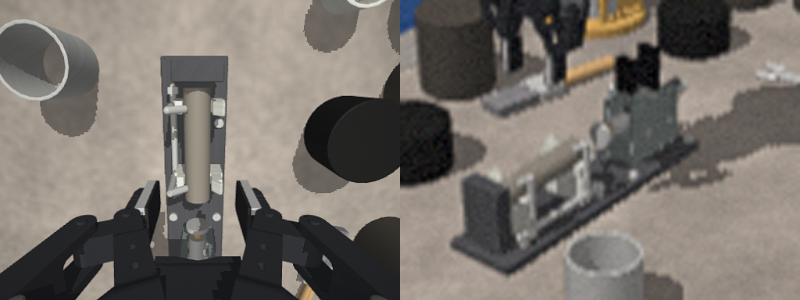

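Core seated, jaw hooks over it, and the top of the core level in both views. Next I go behind the trigger with the fingers closed and push it.

Request:
{"name": "arm_command", "arguments": {"gripper": [0, 0, 0, 0, 0], "slide": [[-6, 0, -0.5], [-12, 0, -0.5], [-18, 0, -0.5], [-23.5, 0, -0.5], [-23.7, 0, -0.5]], "turn": [[0, 0, 0], [0, 0, 0], [0, 0, 0], [0, 0, 0], [0, 0, 0]], "force": 30}}

```text
clock: 11.8
position: [0.5562, -0.2153, 0.1759]
tool_rot: [-3.139, 0.001, 1.506]
force: [0.7, 1.0, -0.7]
grip_width: -0.0
```

```bash
cat >> h.py <<'E'
ex=np.array([.0575,.9983,0]);ey=np.array([-.9983,.0575,0]);o=np.array([.5711,.0236,0])
def cl():
    s=bot.observe();d=np.array(s["position"])-o;return (d@ex*1e3).round(1),(d@ey*1e3).round(1),(d[2]*1e3).round(1),(s["force"]@ex).round(1),s["tool_rot"].round(3),s["clock"]
E
python3 - <<'E'
from h import *
p,sd,r,C,F=avg(6);print(cl(),rel(o+ex*-.235+[0,0,.11]))
E
```

```text
(np.float64(-233.3), np.float64(-0.2), np.float64(177.0), np.float64(-0.3), array([-3.141, -0.   ,  1.514]), 12.1) [-0.17327205 -0.02109445  6.69774959]
```

Request:
{"name": "arm_command", "arguments": {"gripper": [0, 0, 0, 0], "slide": [[0, 0, 3], [0, 0, 6], [0, 0, 6.5], [0, 0, 6.5]], "turn": [[0, 0, 0], [0, 0, 0], [0, 0, 0], [0, 0, 0]]}}

```text
clock: 12.6
position: [0.5581, -0.2102, 0.1127]
tool_rot: [3.141, -0.0, 1.513]
force: [1.2, -0.1, 0.7]
grip_width: 0.0001
```

Request:
{"name": "arm_command", "arguments": {"gripper": [0, 0, 0, 0], "slide": [[0.7, 0, 0], [1.4, 0, 0], [2.2, 0, 0], [2.2, 0, 0]], "turn": [[0, 0, 0], [0, 0, 0], [0, 0, 0], [0, 0, 0]]}}

```text
clock: 13.1
position: [0.5592, -0.1878, 0.1123]
tool_rot: [3.141, -0.0, 1.514]
force: [0.8, 0.5, -0.8]
grip_width: -0.0
```

```bash
python3 - <<'E'
from h import *
p,sd,r,C,F=avg(4);print(cl(),F@ex,F)
E
```

```text
(np.float64(-213.0), np.float64(-0.1), np.float64(112.1), np.float64(0.0), array([-3.142,  0.   ,  1.512]), 13.3) -0.025172852551982178 [-0.27105297 -0.00960363 -0.21551995]
```

Request:
{"name": "arm_command", "arguments": {"gripper": [0, 0, 0], "slide": [[0.4, 0, 0], [0.7, 0, 0], [0.7, 0, 0]], "turn": [[0, 0, 0], [0, 0, 0], [0, 0, 0]]}}

```text
clock: 13.68
position: [0.5594, -0.1815, 0.1121]
tool_rot: [-3.141, -0.0, 1.513]
force: [-0.1, -1.2, -0.7]
grip_width: 0.0
```

Request:
{"name": "arm_command", "arguments": {"gripper": [0, 0, 0], "slide": [[0.5, 0, 0], [1, 0, 0], [1, 0, 0]], "turn": [[0, 0, 0], [0, 0, 0], [0, 0, 0]]}}

```text
clock: 14.05
position: [0.5599, -0.1719, 0.112]
tool_rot: [-3.141, 0.0, 1.512]
force: [-0.8, -4.4, -0.3]
grip_width: 0.0002
```

```bash
python3 - <<'E'
from h import *
p,sd,r,C,F=avg(4);print(cl(),F@ex,F)
E
```

```text
(np.float64(-195.9), np.float64(-0.1), np.float64(112.1), np.float64(-4.9), array([-3.142,  0.   ,  1.512]), 14.25) -4.023265743366857 [-0.91445785 -3.97744608 -0.84025415]
```

Request:
{"name": "arm_command", "arguments": {"gripper": [0, 0, 0], "slide": [[0.3, 0, 0], [0.5, 0, 0], [0.5, 0, 0]], "turn": [[0, 0, 0], [0, 0, 0], [0, 0, 0]]}}

```text
clock: 14.62
position: [0.5602, -0.1672, 0.1121]
tool_rot: [-3.142, 0.0, 1.512]
force: [0.1, -4.7, -0.5]
grip_width: 0.0003
```

```bash
python3 - <<'E'
from h import *
p,sd,r,C,F=avg(4);print(cl(),F@ex,F)
f=vision.grab_frame("wrist");cv2.imwrite("pics/s1.png",f);g=vision.grab_frame("side");cv2.imwrite("pics/ss1.png",g)
cm=vision.camera_model("side")
for x in (-112,-100,-65,-60): print(x,proj(cm,o+ex*x/1e3+[0,0,.06]), proj(vision.camera_model("wrist"),o+ex*x/1e3+[0,0,.06]))
c=np.zeros((600,800,3),np.uint8);c[:300,:400]=cv2.resize(f,(400,300));u,v=map(int,proj(cm,o+ex*-.085+[0,0,.06]))
c[:300,400:]=cv2.resize(g[v-30:v+30,u-40:u+40],(400,300),interpolation=cv2.INTER_CUBIC)
u,v=map(int,proj(vision.camera_model("wrist"),o+ex*-.085+[0,0,.06]));print(u,v);c[300:,:400]=cv2.resize(f[max(v-30,0):max(v-30,0)+60,u-40:u+40],(400,300),interpolation=cv2.INTER_CUBIC)
cv2.imwrite("pics/s1c.png",c)
E
```

```text
(np.float64(-191.1), np.float64(-0.1), np.float64(112.1), np.float64(-6.0), array([-3.141,  0.   ,  1.512]), 14.825) -4.854189134624895 [-0.92496409 -4.8091793  -0.77985254]
-112 (np.float64(261.1058974911924), np.float64(189.29580098107007)) (np.float64(253.16443129451875), np.float64(89.38840383099033))
-100 (np.float64(259.0854535936153), np.float64(190.5336239133027)) (np.float64(253.14356571705463), np.float64(68.79489041119673))
-65 (np.float64(253.07110406834502), np.float64(194.21832947921163)) (np.float64(253.07807389230942), np.float64(4.327158683599208))
-60 (np.float64(252.1968824991082), np.float64(194.75392594188511)) (np.float64(253.06811230840793), np.float64(-5.455967447093315))
253 41
```

View pics/s1c.png

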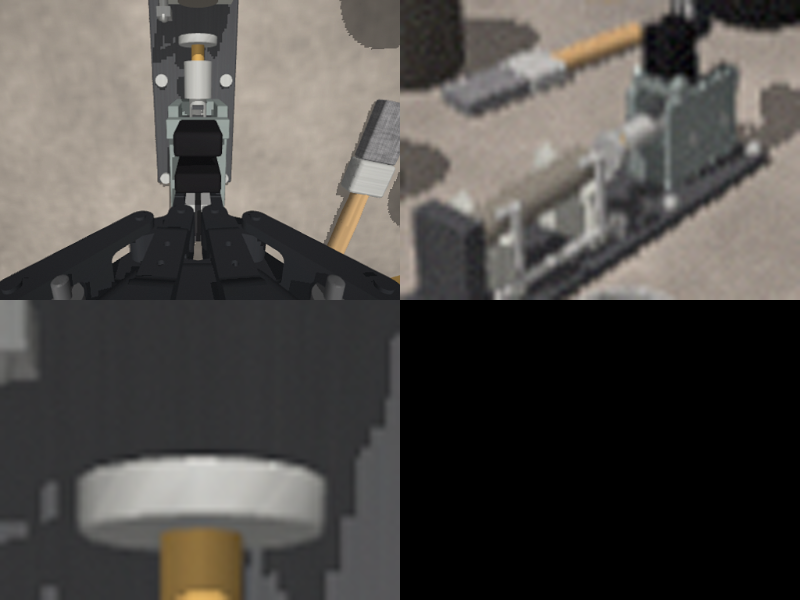

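The wrist view shows the pad disc front at about v=43 and the gold plunger (the spring gap) behind it. I can track both numerically while pumping.

```bash
cat >> h.py <<'E'
def pad(save=None):
    cm=vision.camera_model("wrist");f=vision.grab_frame("wrist")
    if save: cv2.imwrite(save,f)
    h=cv2.cvtColor(f,cv2.COLOR_BGR2HSV)[:140,249:257]
    g=(((h[...,0]>8)&(h[...,0]<28)&(h[...,1]>110)&(h[...,2]>70)).mean(1)>.5);r=np.flatnonzero(g)
    v=f[:140,249:257].mean((1,2))
    if len(r)==0: return "no gold",v[:60].astype(int)
    t=r[0]
    while t>0 and v[t-1]>100: t-=1
    X=lambda vv,z:((onz(cm,253,vv,z)-o)@ex*1e3).round(1)
    return dict(front_v=t,front=X(t,.075),gold=(r[0],r[-1]),backdisc=X(r[0],.063),sleeve=X(r[-1]+1,.071)),v[max(0,t-4):t+10].astype(int)
E
python3 - <<'E'
from h import *
print(pad(),cl())
E
```

```text
({'front_v': np.int64(57), 'front': np.float64(-95.4), 'gold': (np.int64(57), np.int64(76)), 'backdisc': np.float64(-93.7), 'sleeve': np.float64(-105.6)}, array([153, 101,  92,  97,  99, 100, 101, 100, 101, 101, 100, 101, 100,
       100])) (np.float64(-191.1), np.float64(-0.1), np.float64(112.1), np.float64(-5.2), array([-3.142,  0.   ,  1.512]), 14.975)
```

Request:
{"name": "arm_command", "arguments": {"gripper": [0, 0, 0, 0], "slide": [[-1.2, 0, 0], [-2.3, 0, 0], [-2.3, 0, 0], [-2.3, 0, 0]], "turn": [[0, 0, 0], [0, 0, 0], [0, 0, 0], [0, 0, 0]]}}

```text
clock: 15.48
position: [0.559, -0.1895, 0.1121]
tool_rot: [3.142, -0.0, 1.512]
force: [0.1, 0.9, -0.5]
grip_width: 0.0002
```

```bash
python3 - <<'E'
from h import *
print(pad(),cl())
E
```

```text
({'front_v': np.int64(16), 'front': np.float64(-97.2), 'gold': (np.int64(16), np.int64(34)), 'backdisc': np.float64(-94.1), 'sleeve': np.float64(-105.7)}, array([92, 92, 93, 97, 99, 99, 99, 98, 99, 99, 99, 99, 99, 99])) (np.float64(-213.3), np.float64(-0.2), np.float64(112.1), np.float64(0.9), array([ 3.142, -0.   ,  1.513]), 15.525)
```

Request:
{"name": "arm_command", "arguments": {"gripper": [0, 0, 0, 0], "slide": [[0.7, 0, 0], [1.4, 0, 0], [2.2, 0, 0], [2.3, 0, 0]], "turn": [[0, 0, 0], [0, 0, 0], [0, 0, 0], [0, 0, 0]]}}

```text
clock: 16.02
position: [0.5603, -0.1664, 0.1121]
tool_rot: [-3.141, 0.001, 1.513]
force: [0.5, -5.0, -1.9]
grip_width: 0.0002
```

```bash
python3 - <<'E'
from h import *
vision.grab_frame("side");print(pad(),cl())
E
```

```text
({'front_v': np.int64(27), 'front': np.float64(-79.6), 'gold': (np.int64(27), np.int64(46)), 'backdisc': np.float64(-76.9), 'sleeve': np.float64(-89.0)}, array([ 91,  93,  93,  97, 100, 100, 100, 100, 100, 100, 100, 100, 100,
       100])) (np.float64(-190.5), np.float64(-0.1), np.float64(112.1), np.float64(-5.2), array([-3.142,  0.   ,  1.513]), 16.125)
```

Request:
{"name": "arm_command", "arguments": {"gripper": [0, 0, 0, 0], "slide": [[-1.2, 0, 0], [-2.3, 0, 0], [-2.3, 0, 0], [-2.3, 0, 0]], "turn": [[0, 0, 0], [0, 0, 0], [0, 0, 0], [0, 0, 0]]}}

```text
clock: 16.62
position: [0.5589, -0.1896, 0.1121]
tool_rot: [3.142, -0.0, 1.512]
force: [-0.3, 0.1, -0.3]
grip_width: 0.0001
```

Request:
{"name": "arm_command", "arguments": {"gripper": [0, 0, 0], "slide": [[0.7, 0, 0], [1.2, 0, 0], [1.2, 0, 0]], "turn": [[0, 0, 0], [0, 0, 0], [0, 0, 0]]}}

```text
clock: 17.0
position: [0.5596, -0.1773, 0.1121]
tool_rot: [-3.141, 0.0, 1.513]
force: [-0.1, -3.2, -0.9]
grip_width: -0.0001
```

```bash
python3 - <<'E'
from h import *
vision.grab_frame("side");print(pad(),cl());print(pad(),cl())
E
```

```text
({'front_v': np.int64(0), 'front': np.float64(-77.5), 'gold': (np.int64(0), np.int64(14)), 'backdisc': np.float64(-73.9), 'sleeve': np.float64(-83.6)}, array([ 98,  99,  99,  99,  99,  99,  99,  97, 109, 145])) (np.float64(-201.4), np.float64(-0.1), np.float64(112.1), np.float64(-1.5), array([-3.141, -0.   ,  1.513]), 17.1)
({'front_v': np.int64(0), 'front': np.float64(-77.5), 'gold': (np.int64(0), np.int64(14)), 'backdisc': np.float64(-73.9), 'sleeve': np.float64(-83.7)}, array([ 98,  98,  98,  99,  99,  99,  99,  97, 108, 145])) (np.float64(-201.4), np.float64(-0.1), np.float64(112.1), np.float64(-1.8), array([-3.141, -0.   ,  1.513]), 17.15)
```

Request:
{"name": "arm_command", "arguments": {"gripper": [0, 0, 0, 0], "slide": [[0.3, 0, 0], [0.6, 0, 0], [0.8, 0, 0], [0.8, 0, 0]], "turn": [[0, 0, 0], [0, 0, 0], [0, 0, 0], [0, 0, 0]]}}

```text
clock: 17.65
position: [0.56, -0.1705, 0.1121]
tool_rot: [-3.142, 0.001, 1.512]
force: [0.2, -6.0, -1.0]
grip_width: 0.0001
```

```bash
python3 - <<'E'
from h import *
F=avg(5)[4];print(pad(),cl(),F@ex)
E
```

```text
({'front_v': np.int64(0), 'front': np.float64(-70.6), 'gold': (np.int64(0), np.int64(15)), 'backdisc': np.float64(-67.0), 'sleeve': np.float64(-77.2)}, array([ 99,  99,  99,  99,  99,  99,  99, 100, 122, 160])) (np.float64(-194.4), np.float64(-0.1), np.float64(112.1), np.float64(-6.5), array([3.142e+00, 1.000e-03, 1.512e+00]), 17.95) -6.305692301337318
```

Request:
{"name": "arm_command", "arguments": {"gripper": [0, 0, 0], "slide": [[0.2, 0, 0], [0.4, 0, 0], [0.4, 0, 0]], "turn": [[0, 0, 0], [0, 0, 0], [0, 0, 0]]}}

```text
clock: 18.32
position: [0.5602, -0.1669, 0.1121]
tool_rot: [-3.142, 0.001, 1.512]
force: [-0.8, -8.7, -1.0]
grip_width: -0.0
```

```bash
python3 - <<'E'
from h import *
F=avg(5)[4];print(pad(),cl(),F@ex)
E
```

```text
({'front_v': np.int64(0), 'front': np.float64(-67.0), 'gold': (np.int64(0), np.int64(15)), 'backdisc': np.float64(-63.4), 'sleeve': np.float64(-73.6)}, array([99, 99, 99, 99, 99, 99, 99, 99, 99, 97])) (np.float64(-190.8), np.float64(-0.0), np.float64(112.1), np.float64(-9.0), array([-3.142e+00,  1.000e-03,  1.511e+00]), 18.625) -8.202078598631234
```

Request:
{"name": "arm_command", "arguments": {"gripper": [0, 0, 0, 0], "slide": [[-1.2, 0, 0], [-2.3, 0, 0], [-2.3, 0, 0], [-2.3, 0, 0]], "turn": [[0, 0, 0], [0, 0, 0], [0, 0, 0], [0, 0, 0]]}}

```text
clock: 19.12
position: [0.559, -0.1884, 0.1121]
tool_rot: [3.142, -0.0, 1.512]
force: [0.1, -0.1, -0.6]
grip_width: 0.0002
```

Request:
{"name": "arm_command", "arguments": {"gripper": [0, 0, 0, 0], "slide": [[0.5, 0, 0], [1, 0, 0], [1.3, 0, 0], [1.3, 0, 0]], "turn": [[0, 0, 0], [0, 0, 0], [0, 0, 0], [0, 0, 0]]}}

```text
clock: 19.62
position: [0.5597, -0.1767, 0.1121]
tool_rot: [3.142, 0.002, 1.512]
force: [0.2, -9.9, -0.9]
grip_width: -0.0
```

```bash
python3 - <<'E'
from h import *
F=avg(5)[4];print(pad(),cl(),F@ex)
E
```

```text
('no gold', array([198, 198, 198, 199, 199, 199, 199, 199, 199, 199, 199, 199, 199,
       199, 199, 199, 199, 199, 199, 200, 199, 199, 200, 199, 200, 200,
       200, 200, 200, 200, 200, 200, 200, 200, 200, 200, 200, 200, 200,
       200, 200, 200, 200, 200, 200, 200, 201, 204, 161, 100, 121, 123,
       141, 181, 199, 199, 187, 133,  83,  87])) (np.float64(-200.7), np.float64(-0.1), np.float64(112.1), np.float64(-9.4), array([3.142e+00, 2.000e-03, 1.512e+00]), 19.925) -9.302326663279166
```

Request:
{"name": "arm_command", "arguments": {"gripper": [0, 0, 0, 0], "slide": [[0.1, 0, 0], [0.2, 0, 0], [0.3, 0, 0], [0.3, 0, 0]], "turn": [[0, 0, 0], [0, 0, 0], [0, 0, 0], [0, 0, 0]]}}

```text
clock: 20.42
position: [0.5597, -0.1749, 0.1122]
tool_rot: [3.141, 0.003, 1.511]
force: [-0.1, -15.0, -1.6]
grip_width: -0.0002
```

```bash
python3 - <<'E'
from h import *
F=avg(5)[4];print(pad(),cl(),F@ex,F)
E
```

```text
('no gold', array([198, 198, 198, 198, 199, 199, 199, 199, 199, 199, 199, 199, 199,
       199, 199, 199, 200, 200, 200, 200, 199, 200, 199, 200, 200, 200,
       200, 200, 200, 200, 200, 200, 200, 200, 200, 200, 200, 200, 200,
       200, 200, 200, 200, 200, 200, 200, 200, 202, 192, 141, 106, 125,
       125, 125, 124, 121, 171, 175, 115,  85])) (np.float64(-198.8), np.float64(-0.1), np.float64(112.2), np.float64(-15.2), array([3.141e+00, 3.000e-03, 1.511e+00]), 20.725) -14.798126238859046 [  0.64887917 -14.86069998  -1.63113732]
```

Request:
{"name": "arm_command", "arguments": {"gripper": [0, 0, 0, 0], "slide": [[0.1, 0, 0], [0.1, 0, 0], [0.1, 0, 0], [0.1, 0, 0]], "turn": [[0, 0, 0], [0, 0, 0], [0, 0, 0], [0, 0, 0]]}}

```text
clock: 21.22
position: [0.5598, -0.1742, 0.1122]
tool_rot: [3.141, 0.003, 1.511]
force: [0.0, -16.5, -1.7]
grip_width: 0.0003
```

```bash
python3 - <<'E'
from h import *
F=avg(8)[4];print(cl(),F@ex,F)
g=vision.grab_frame("side");t=vision.grab_frame("top");f=vision.grab_frame("wrist")
c=np.zeros((600,800,3),np.uint8)
u,v=map(int,proj(vision.camera_model("side"),o+ex*-.04+[0,0,.06]));c[:300,:400]=cv2.resize(g[v-30:v+30,u-40:u+40],(400,300),interpolation=cv2.INTER_CUBIC)
u,v=map(int,proj(vision.camera_model("top"),o+ex*-.04+[0,0,.06]));c[:300,400:]=cv2.resize(t[v-30:v+30,u-40:u+40],(400,300),interpolation=cv2.INTER_CUBIC)
c[300:,:400]=cv2.resize(f[:90,193:313],(400,300),interpolation=cv2.INTER_CUBIC)
cv2.imwrite("pics/fin.png",c)
E
```

```text
(np.float64(-198.1), np.float64(-0.1), np.float64(112.2), np.float64(-17.1), array([3.141e+00, 3.000e-03, 1.511e+00]), 21.625) -16.463108942586594 [  0.37398832 -16.51268484  -1.53816527]
```

View pics/fin.png

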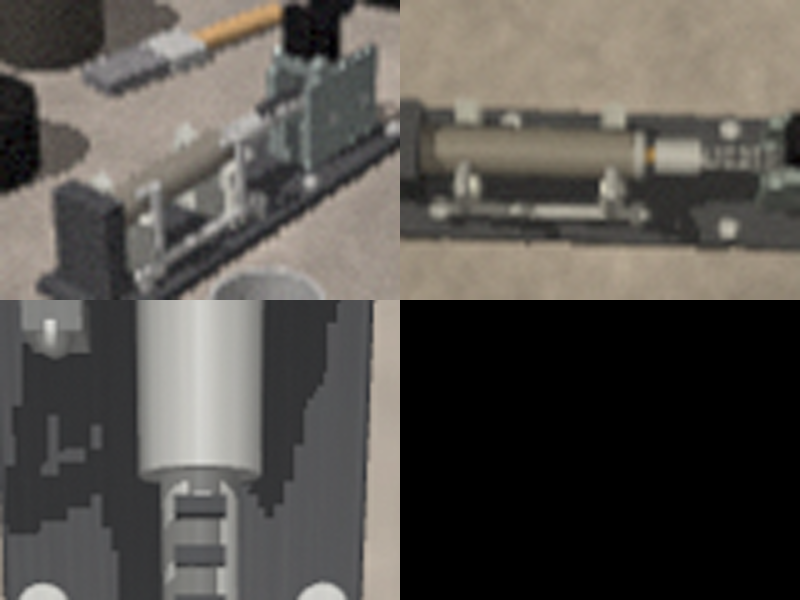

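Top crop: the core touches the anvil, the jaw hooks are over it, the pad is on its end, and the brass gap is about 2 px (about 6 mm, so roughly half in). The trigger force of 16.5 N agrees with that, so I'm handing in.

```bash
python3 - <<'E'
from workcell import job_done
print(job_done())
E
```

```text
the job is handed in; nothing more can be done
None
```

The whole core is seated in the fork clips under the closed jaw and pinned against the anvil. I handed the job in at about 21.6 s with the fingers still squeezing the trigger; `job_done()` gave no verdict.

- **Core:** I took the longer grey core from its groove and pressed it down until the fork floor stopped it. At that point the tool force was 39 N and the core's axis was about 60 mm up. I then let go, and the pictures showed the jaw hooks closed over the core.
- **Pumping:** I pushed the trigger with closed fingers. Three full strokes brought the pad onto the core and slid it to the anvil, and a fourth, part stroke was held.
- **Last checks:** The fingers push the trigger with about 16.5 N, which leaves about 10–11 N on the pad after the return spring and ram friction. The top view shows a brass gap of only about 2 px, or about 6 mm, so the pad is roughly halfway in. That picture also shows the core touching the anvil.
- **Less certain:** At the end the wrist camera could no longer see the plunger, so the pad depth rests on the force and that coarse top-view gap. I did not re-measure the bystanders, though no move was planned near them and the force readings showed no unexpected contact.

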